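Fresh cup into the titrator's three-point nest

ROBOT

A 6-joint arm with a two-finger parallel gripper is mounted at the origin on the work surface. World frame = base frame: x ahead of the robot, y to its left, z up, the work surface at z = 0. Lengths are in m, angles in degrees, forces in N, time in s.
With the tool pointing down it reaches from about 0.275 to 0.775 m from the base axis. Payload 14.6 kg.
Tool frame: the origin (TCP) lies midway between the tips of the shut fingers; the grasp point (between the pads) lies grip_depth behind it (grip_depth is the distance from the TCP to the grasp point, in m); z points along the fingers, y is the line along which they close (so a half turn about z gives the same grasp; the last joint's range is limited). The gripper opens to 85 mm and grips with 20 to 120 N. Pads are 22 mm wide; open, the fingers measure 114 mm over their backs; the gripper's body (76 mm by 85 mm) begins 54 mm behind the grasp point. The pads swing forward as they close: fully open they stand 13 mm farther back than shut.
Start: joints at [-79.085, 15.075, -2.767, 72.158, 0, 81.102], TCP at [0.178, -0.494, 0.231] pointing down, gripper open.
Joint ranges: [-151.79, 151.79], [-50.71, 97.33], [-67.44, 78.34], [-121.81, 120.89], [-77.56, 73.72], [-180, 180]. Speed limits (degrees/s): [108.29, 108.29, 147.25, 159.86, 180, 180].

INTERFACE

Orientations are given as [roll, pitch, yaw] about the fixed x, y, z axes, in that order (R = Rz(yaw) Ry(pitch) Rx(roll)).
In Python, from bench import * gives the robot as it stands. The module is installed in compiled form; this text tells all that it offers.
- The arm moves only by the tool apply_moves, never from a script. Its argument "commands" is a list of rows, each a list of 7 numbers: the gripper's target within -1 to 1 (shut at 1, half-way at 0, fully open at -1), then the shift along the tool's x, y, z scaled (see below), then the turn, a rotation vector about the tool's x, y, z scaled (see below). A call has 1 to 20 rows; each row shifts and turns the commanded pose from where the row before left it, along the tool's axes as they then stand; what a row does not reach is not made up. The controller multiplies each number of a shift by 0.03 m and each number of a turn by 0.12 rad. A row lasts 1/12 s, in which the tool goes at most 41.7 mm and 7.16 degrees, less where a joint would pass 70% of its speed; a pose out of reach is approached as far as the arm can. A call with a number of a shift or a turn outside -1 to 1 is refused whole. A call with a gripper value outside its range is refused whole. The fingers move at their own pace and stop on an object; "squeeze" is the grip in N (left out, the last holds). Time passes only in rows, so rows that do not move let the fingers close. It gives the time, the measured TCP pose, the force, the opening and the grip force at its end, in the units of the state.
- observe(): the state, without advancing time (a new reading comes with each control period).
- get_image(name): name is "scene" or "top" or "wrist"; returns a dict with "color" (420x560x3 uint8, red, green, blue), "fx", "fy", "cx", "cy" (pixels), "D" ([k1, k2, p1, p2, k3] as OpenCV has them; the pictures are not rectified), "R" (3x3) and "t" (3): a world point X has camera coordinates R X + t. Camera axes: x right, y down, z forward; pixel columns grow to the right and rows downward; lengths in m; the calibration is good to about 2 mm. A picture is of the moment at which its call begins. There is no depth.
- hand_in(): hands the job in; it is judged then, once.
The state is a dict: "clock": time; "q": joint angles; "joint_velocities": joint speeds; "tau": joint torques, N m; "tcp_pos": TCP position; "ee_rot": TCP orientation; "ft_force": force on the tool from outside, world axes, zero at the start; "moment": the same for the moment, N m; "finger_gap": finger opening in m; "grip_force": force on a finger pad.
Only numpy, scipy, OpenCV 4.12 (cv2) and the standard library are available. Lean on these libraries where they do the work, as an engineer would, in place of code of your own. Each camera call takes 0.05 s, during which the arm holds its last target. There are 200 camera calls.

TASK

Take the top cup off the nested stack, leaving the other cups standing where they are, and stand it upright on the titrator's steel plate in front of the nest. Then slide it along the plate, in under the electrode and burette tip without touching them, until it is fully home in the nest: tight against the rear stop and the side rail, with the sprung roller closed behind it and pressing on it. Handle the cup gently and leave the other things on the bench where they are.

Things in the scene. Friction and masses are not known exactly. Their poses are not given: they have to be found in the camera images.
- cup_a: Top cup of the stack: white PTFE, about 85 g, open, round, tapered: outside 43 mm wide at the base, widening evenly to 59 mm at the rim, 80 mm tall, wall 2 mm, floor 4 mm. Inside, three stacking ribs whose tops are 28 mm above its underside carry the next cup. Light: push it below half its height or it tips. Origin: centre of its underside; z up its axis.
- cup_b: Second cup of the stack, the same as cup_a, which is nested in it with 0.5 to 1 mm of play. Each rim stands 28 mm above the next, so only the top 28 mm of the top cup is free to take hold of. Origin: centre of its underside.
- cup_c: The lowest cup of the stack, the same as cup_a, standing on the bench; the three together are 136 mm tall. Origin: centre of its underside.
- titrator: Titration stand, fixed: white housing with a flat steel plate on top, 50 mm above the bench. Origin: on the bench below the nest's centre; x from its open front (towards the robot, roughly) to its rear, y to its left. From the nest's centre the plate runs 121 mm forward, 71 mm back, 75 mm to each side (housing 4 mm more). Set a cup down about 75 mm in front of the centre, slide it in along +x.
- seat (a point): Centre of the nest on the top surface of the plate, axes as the titrator's: where the centre of the cup's underside is when the cup is fully home against stop and rail.
- stop_rear: Fixed black rubber stop post, 40 mm tall, 16 mm across at the foot and 8 mm at the top (its taper matches the cup's), at x +29.5 mm behind the nest's centre. Origin: centre of its foot on the plate. The cup's wall bears on it along its height.
- side_rail: Fixed black guide rail along the nest's right side, parallel to x, 40 mm tall, from 46 mm in front of the nest's centre to 5 mm behind it, with a 16 mm lead-in flared outwards at its front. Its inner face leans outwards as the cup's wall does and lies 21.5 mm right of the nest's centre at the plate (25.5 mm at its top); a cup slides in along it. Origin: on the foot of that face, level with the nest's centre.
- plunger: Sprung black roller, 14 mm across, turning freely on a pin that slides along y from a block (26 x 20 x 34 mm tall, at x -20, y +60 mm). Origin: the roller's centre, 25 mm above the plate, at rest at x -20, y +21 mm from the nest's centre. A cup pushes it out up to 10 mm (takes 1 to 5 N), then it closes behind the cup and presses it to stop and rail, 3 mm out when the cup is home.
- probes: Fragile glass electrode (12 mm thick, at x +7, y +7 mm from the nest's centre) and plastic burette tip (7 mm, at x -6, y -9), hanging over the nest, ends 98 mm above the plate (18 mm over a cup's rim). Their holder, 42 mm wide, is 195 mm above the plate on a boom from a 12 mm column at x +58, y -60, 250 mm tall. A hand cannot come down over the nest. Origin: as the titrator's.
- flask: Bystander: conical glass flask, 82 mm wide, 134 mm tall. Origin: centre of its underside.
- beaker: Bystander: small glass beaker, 52 mm wide, 70 mm tall. Origin: centre of its underside.
- weighing_bottle: Bystander: glass weighing bottle with lid, 38 mm wide, 52 mm tall. Origin: centre of its underside.
- buffer_bottle: Bystander: white plastic bottle, 44 mm wide, 95 mm tall. Origin: centre of its underside.
- amber_bottle: Bystander: brown glass bottle, 66 mm wide, 140 mm tall. Origin: centre of its underside.
- volumetric_flask: Bystander: volumetric glass flask with a long neck, 68 mm wide, 158 mm tall. Origin: centre of its underside.
- spatula: Bystander: steel spatula lying flat, 200 mm long, 9 mm wide. Origin: its middle, at the bench; x along its length.
Things that resemble listed ones, but are neither listed nor needed, are in the scene too. What is shaped like the cup_b but red is not meant.

How it is judged (in metres and radians):
On the way, in this order (a step that is already met when the one before it is completed fails the run):
1. the top cup is lifted clear of the stack, the two others still standing nested where they were (z of cup_a in the frame of cup_b above 0.08 m and distance of each of cup_b, cup_c from where it was at the start of the episode below 0.012 m and angle between each of cup_b, cup_c's own z axis and vertical below 0.1 rad), for 0.1 s.
2. the cup stands upright on the plate in front of the nest (more than 35 mm short of home) (z of cup_a in the frame of seat between -0.003 and 0.003 m and angle between cup_a's own z axis and vertical below 0.06 rad and contact force between cup_a and titrator above 0.1 N and x of cup_a in the frame of seat between -0.115 and -0.035 m), for 0.2 s.
At the end, for the whole second after the job is handed in: The cup taken stands upright on the plate (within 0.06 rad and 3 mm), at rest, its centre within 3 mm of the nest's centre, pressed against the rear stop, the side rail and the roller. The other two cups are still upright in their stack, within 12 mm of where they were (z of cup_a in the frame of seat between -0.003 and 0.003 m and angle between cup_a's own z axis and vertical below 0.06 rad and horizontal distance between cup_a and seat below 0.003 m and contact force between cup_a and stop_rear above 0.1 N and contact force between cup_a and side_rail above 0.1 N and contact force between cup_a and plunger above 0.3 N and linear speed of cup_a below 0.01 m/s and distance of each of cup_b, cup_c from where it was at the start of the episode below 0.012 m and angle between each of cup_b, cup_c's own z axis and vertical below 0.1 rad); the robot touches nothing.
It fails at once if the electrode or the burette tip is touched (over 1 N) (contact force between probes and anything else above 1 N).
It fails at once if the second cup is pulled up with the top one (more than 12 mm) or the stack is pushed over or shifted (distance of any of cup_b, cup_c from where it was at the start of the episode above 0.012 m).
It fails at once if the cup is dropped or rammed onto the titrator (over 60 N) (contact force between cup_a and titrator above 60 N).
It fails at once if another thing on the bench is displaced by more than 30 mm (distance of any of flask, beaker, weighing_bottle, buffer_bottle, amber_bottle, volumetric_flask, spatula from where it was at the start of the episode above 0.03 m).
It also fails if it takes over 58 s, if anything falls off the work surface, if the arm or the gripper's body presses on something with over 40 N, if the wrist force passes 120 N, or if a joint passes its speed limit or range.

## Working session

There is one attempt and no reset: what is moved stays moved. The work goes in short steps, Python scripts to look and compute and a tool call to move; the robot and the scene stay as the last step left them, time stands still between calls to the robot, and variables do not carry over. Pictures are saved under pics/ and viewed, at most 10 in all, crops included, and the job is handed in when it is done.

Besides the shell and the picture viewer there is one more tool, called after "Emit:" as name(argument=value, ...) on one line, values as JSON. apply_moves: Moves the arm, as the interface text tells. Its arguments: {"type":"object","properties":{"commands":{"type":"array","items":{"type":"array","items":{"type":"number"}}},"squeeze":{"type":"number"}},"required":["commands"]}

```bash
mkdir -p pics
cat > h.py <<'E'
import numpy as np, cv2
from bench import *
def save(name, fn, crop=None, scale=1):
    d=get_image(name); im=d["color"][:,:,::-1].copy()
    np.savez(fn.replace('.png','.npz'),**d)
    if crop: x0,y0,x1,y1=crop; im=im[y0:y1,x0:x1]
    if scale!=1: im=cv2.resize(im,None,fx=scale,fy=scale,interpolation=cv2.INTER_CUBIC)
    cv2.imwrite(fn,im); return d
def ray(d,u,v):
    K=np.array([[d["fx"],0,d["cx"]],[0,d["fy"],d["cy"]],[0,0,1.]])
    p=cv2.undistortPoints(np.array([[[u,v]]],float),K,np.array(d["D"],float))[0,0]
    R=np.array(d["R"]);c=-R.T@np.array(d["t"]); r=R.T@np.array([p[0],p[1],1]); return c,r/np.linalg.norm(r)
def onz(d,u,v,z):
    c,r=ray(d,u,v); return c+r*(z-c[2])/r[2]
def proj(d,X):
    K=np.array([[d["fx"],0,d["cx"]],[0,d["fy"],d["cy"]],[0,0,1.]])
    return cv2.projectPoints(np.array(X,float).reshape(-1,1,3),cv2.Rodrigues(np.array(d["R"]))[0],np.array(d["t"],float),K,np.array(d["D"],float))[0].reshape(-1,2)
E
python3 - <<'E'
from h import *
for n in("scene","top"):
    d=save(n,f"pics/{n}0.png"); R=np.array(d["R"]);print(n,-R.T@d["t"],R[2])
print(observe())
E
```

```text
scene [1.22162936 0.45063707 0.68204759] [-0.66519731 -0.44438892 -0.60002586]
top [ 0.44576075 -0.01334192  1.29428329] [ 0.06678243 -0.00262889 -0.9977641 ]
{'clock': 0.1, 'q': array([-7.90864216e+01,  1.50983756e+01, -2.79992896e+00,  7.21587039e+01,
        8.74442670e-04,  8.11010116e+01]), 'joint_velocities': array([ 0.10539895, -0.02678332,  0.09563975,  0.0261433 , -0.01654356,
       -0.05043618]), 'tau': array([ 3.83634993e-03, -6.38572454e+01,  3.85065508e+01,  9.88947315e-03,
       -1.03555576e-04,  3.93144103e-05]), 'tcp_pos': array([ 0.17788992, -0.49368371,  0.23085381]), 'ee_rot': array([-1.79943813e+02, -9.68271813e-03,  1.98125617e+01]), 'ft_force': array([ 0.43236624,  0.43503315, -0.21626944]), 'moment': array([ 0.03813336, -0.02378318, -0.01300995]), 'grip_force': 0.0, 'finger_gap': 0.08488319132713434}
```

View pics/scene0.png

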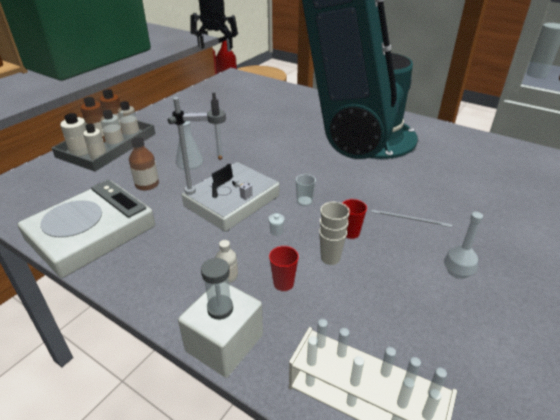

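View pics/top0.png

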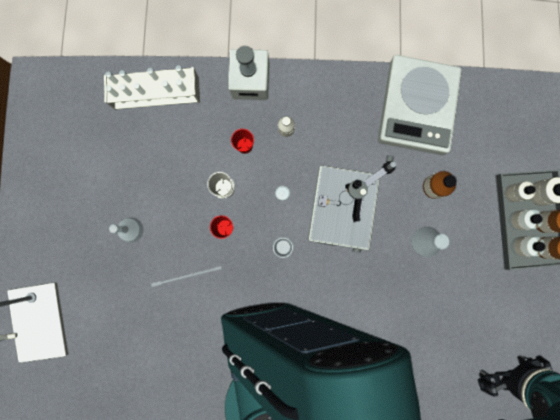

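The scene view shows the pale three-cup stack at (333,232), the titrator plate at (231,190), and red cups at (285,268) and (353,220). In the top view the stack is at (221,185), with red cups at (222,227) and (243,141). The plate is at (345,207) and the column at (388,163).
Things that could be taken for the stack: the red cups at (222,227) and (243,141), the beaker at (283,247) and the weighing bottle at (282,193). My choice is the white stack at (221,185), which I'll check in a close crop.

Run:
```python
from h import *
d=dict(np.load("pics/top0.npz"));im=d["color"][:,:,::-1]
a=cv2.resize(im[160:260,195:395],None,fx=4,fy=4,interpolation=cv2.INTER_CUBIC)
s=dict(np.load("pics/scene0.npz"));b=cv2.resize(s["color"][90:260,170:370,::-1],(800,680)[:2] if 0 else (235,200),interpolation=cv2.INTER_CUBIC)
c=cv2.resize(s["color"][155:225,170:290,::-1],(343,200),interpolation=cv2.INTER_CUBIC)
e=cv2.resize(s["color"][195:265,310:360,::-1],(143,200),interpolation=cv2.INTER_CUBIC)
row=np.zeros((200,800,3),np.uint8);row[:,:235]=b;row[:,235:578]=c;row[:,578:721]=e
cv2.imwrite("pics/crop1.png",np.vstack([a,row]))
hsv=cv2.cvtColor(im,cv2.COLOR_BGR2HSV)
m=((hsv[...,2]>150)&(hsv[...,1]<60)).astype(np.uint8)
for thr in(125,150,170):
  m=((hsv[...,2]>thr)&(hsv[...,1]<60)).astype(np.uint8)
  for x in cv2.findContours(m,0,2)[0]:
    A=cv2.contourArea(x);r=cv2.boundingRect(x)
    if A>80 and 200<r[0]+r[2]/2<390 and 150<r[1]+r[3]/2<260: 
        print(thr,A,r,cv2.minAreaRect(x)); 
        if A<2000: print(cv2.fitEllipse(x),onz(d,*cv2.fitEllipse(x)[0],.136))
        else:
            print([onz(d,*p,.05).round(4) for p in cv2.boxPoints(cv2.minAreaRect(x))])
print(d["fx"])
```

```text
125 204461.5 (0, 0, 560, 420) ((279.5, 209.5), (419.0, 559.0), 90.0)
[array([1.0985, 0.8262, 0.05  ]), array([ 1.1453, -0.771 ,  0.05  ]), array([-0.0191, -0.7598,  0.05  ]), array([-0.0649,  0.7429,  0.05  ])]
150 323.0 (273, 237, 21, 21) ((283.0, 247.0), (20.0, 20.0), 90.0)
((282.5164489746094, 247.1588592529297), (20.517967224121094, 20.70210838317871), 155.12713623046875) [ 0.42743112 -0.00465916  0.136     ]
150 162.0 (275, 185, 15, 16) ((282.0, 192.5), (14.0, 15.0), 0.0)
((282.1087951660156, 192.7301025390625), (14.319571495056152, 14.960799217224121), 82.29745483398438) [5.58012556e-01 2.86458831e-04 1.36000000e-01]
150 557.0 (207, 171, 28, 28) ((220.1764678955078, 184.2058868408203), (27.61127281188965, 25.896284103393555), 30.963754653930664)
((220.23924255371094, 184.3624725341797), (25.76368522644043, 27.675888061523438), 133.71466064453125) [0.5738944  0.15026769 0.136     ]
150 4584.0 (309, 166, 77, 84) ((346.4761962890625, 204.83941650390625), (66.24871826171875, 82.1329116821289), 8.91492748260498)
[array([ 0.4456, -0.0674,  0.05  ]), array([ 0.6572, -0.0949,  0.05  ])
[... 399 characters left out ...]

((281.990234375, 192.78314208984375), (13.606629371643066, 13.708728790283203), 132.28175354003906) [0.55787581 0.00056783 0.136     ]
170 224.5 (212, 179, 23, 19) ((223.70004272460938, 187.60000610351562), (16.994115829467773, 21.913463592529297), 26.56505012512207)
((223.47048950195312, 187.82449340820312), (16.346025466918945, 21.492673873901367), 51.62894058227539) [0.56572149 0.14210378 0.136     ]
170 4458.0 (309, 166, 77, 84) ((346.5223083496094, 204.7616729736328), (65.54006958007812, 81.9091567993164), 9.162346839904785)
[array([ 0.4464, -0.0681,  0.05  ]), array([ 0.6573, -0.0964,  0.05  ]), array([ 0.6354, -0.2663,  0.05  ]), array([ 0.4242, -0.2358,  0.05  ])]
483.21011871510734
```

View pics/crop1.png

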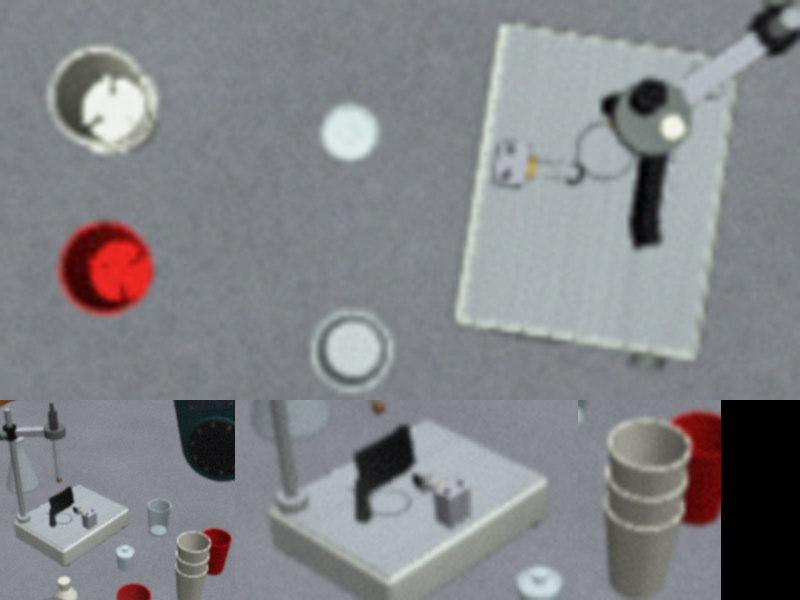

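The crop confirms the white stack of three cups, with its top rim centred near (220,184) in the top view and a red cup separate beside it. It also shows the titrator with its rail, stop, roller and nest circle near (346,198).

Emit:
apply_moves(commands=[[-1,0,0,-0.2,0,0,-1],[-1,0,0,-0.2,0,0,-1],[-1,0,0,-0.2,0,0,-1],[-1,0,0,-0.2,0,0,-1],[-1,0,0,-0.2,0,0,-1],[-1,0,0,-0.2,0,0,-1],[-1,0,0,-0.2,0,0,-1],[-1,0,0,-0.2,0,0,-1],[-1,0,0,-0.2,0,0,-1],[-1,0,0,-0.2,0,0,-1],[-1,0,0,-0.2,0,0,-1],[-1,0,0,-0.2,0,0,-1],[-1,0,0,-0.2,0,0,-1],[-1,0,0,-0.2,0,0,-1],[-1,0,0,-0.2,0,0,-1],[-1,0,0,-0.2,0,0,-1],[-1,0,0,-0.2,0,0,-1],[-1,0,0,-0.2,0,0,-1],[-1,0,0,-0.2,0,0,-1],[-1,0,0,-0.2,0,0,-1]], squeeze=25)

```text
clock: 1.77
tcp_pos: [0.1779, -0.4938, 0.3513]
ee_rot: [180.0, -0.0, 157.7]
ft_force: [0.3, -0.7, -0.4]
finger_gap: 0.0855
grip_force: 0.0
```

```bash
cat >> h.py <<'E'
from scipy.spatial.transform import Rotation as Ro
def Rt(o): return Ro.from_euler('xyz',o['ee_rot'],degrees=True)
def shift(o,target):
    "tool-frame shift to a world TCP target, in command units"
    return (Rt(o).inv().apply(np.array(target)-o['tcp_pos'])/.03).round(3)
def turn(o,Rg): return ((Rt(o).inv()*Rg).as_rotvec()/.12).round(3)
E
python3 - <<'E'
import bench; print([n for n in dir(bench) if n[0]!='_'])
from h import *
o=observe();print(o['tcp_pos'],o['ee_rot'],o['q'].round(1),o['clock'])
print(shift(o,[.55,.152,.31]), getattr(bench,'grip_depth',None))
d=dict(np.load("pics/top0.npz"))
P=[onz(d,195+(u+.5)/4-.5,160+(v+.5)/4-.5,.05) for u,v in((500,24),(458,322),(696,357),(737,57))]
P=np.array(P)[:,:2];print(P.round(4))
for i in range(4): e=P[(i+1)%4]-P[i];print(np.linalg.norm(e),np.degrees(np.arctan2(e[1],e[0])))
print('circle',onz(d,195+607/4,160+152/4,.05))
E
```

```text
['PlanningError', 'get_image', 'grip_depth', 'hand_in', 'observe']
[ 0.17791484 -0.49382393  0.35129979] [ 1.79969161e+02 -1.93680217e-02  1.57661566e+02] [-79.1  14.9  15.5  90.6   0.  -56.7] 1.7667
[-3.29  24.625  1.389] 0.0187
[[ 0.6401 -0.094 ]
 [ 0.4461 -0.0719]
 [ 0.4279 -0.226 ]
 [ 0.6234 -0.2493]]
0.19520776247053717 173.48213914167354
0.1552330163415256 -96.7461166186383
0.19692896727171827 -6.780251999068575
0.15613751507915657 83.88606024728288
circle [ 0.55773182 -0.16642792  0.05      ]
```

Emit:
apply_moves(commands=[[-1,-0.13,0.98,0,0,0,0],[-1,-0.13,0.98,0,0,0,0],[-1,-0.13,0.98,0,0,0,0],[-1,-0.13,0.98,0,0,0,0],[-1,-0.13,0.98,0,0,0,0],[-1,-0.13,0.98,0,0,0,0],[-1,-0.13,0.98,0,0,0,0],[-1,-0.13,0.98,0,0,0,0],[-1,-0.13,0.98,0,0,0,0],[-1,-0.13,0.98,0,0,0,0],[-1,-0.13,0.98,0,0,0,0],[-1,-0.13,0.98,0,0,0,0],[-1,-0.13,0.98,0,0,0,0],[-1,-0.13,0.98,0,0,0,0],[-1,-0.13,0.98,0,0,0,0],[-1,-0.13,0.98,0,0,0,0],[-1,-0.13,0.98,0,0,0,0],[-1,-0.13,0.98,0,0,0,0],[-1,-0.13,0.98,0,0,0,0],[-1,-0.13,0.98,0,0,0,0]])

```text
clock: 3.43
tcp_pos: [0.477, 0.0201, 0.3511]
ee_rot: [-180.0, -0.0, 157.3]
ft_force: [0.7, -1.6, 0.3]
finger_gap: 0.0853
grip_force: 0.0
```

Emit:
apply_moves(commands=[[-1,-0.13,0.98,0.2,0,0,0],[-1,-0.13,0.98,0.2,0,0,0],[-1,-0.13,0.98,0.2,0,0,0],[-1,-0.13,0.98,0.2,0,0,0],[-1,-0.13,0.98,0.2,0,0,0],[-1,0,0,0,0,0,-1],[-1,0,0,0,0,0,-1],[-1,0,0,0,0,0,-0.2],[-1,0,0,0,0,0,0],[-1,0,0,0,0,0,0]])

```text
clock: 4.27
tcp_pos: [0.5512, 0.1464, 0.3213]
ee_rot: [180.0, -0.0, 172.2]
ft_force: [-1.1, -0.6, 1.0]
finger_gap: 0.0855
grip_force: 0.0
```

Run:
```python
from h import *
d=save("wrist","pics/w1.png"); R=np.array(d["R"]);print(-R.T@d["t"],R[2],d["fx"])
o=observe();print(o['tcp_pos'],o['ee_rot'],o['q'].round(1),o['clock'])
```

```text
[0.47024339 0.15647912 0.46417358] [ 0.3145764  -0.04211436 -0.94829746] 307.5967703070699
[0.55120493 0.14638215 0.32138848] [1.79997895e+02 7.17936192e-03 1.72238154e+02] [ 6.7 19.4 17.5 88.   0.  14.4] 4.3167
```

View pics/w1.png

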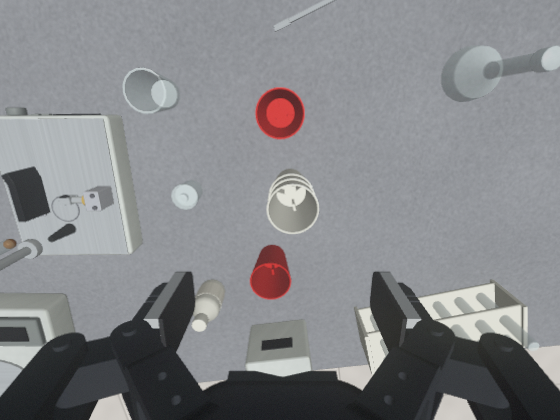

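The wrist view shows the stack's top rim centred near (294,209), with red cups at (280,113) and (271,275) well apart from it. The titrator is at left, with the nest circle near (66,208) and the rail at (25,193).

Run:
```python
from h import *
from scipy.optimize import least_squares
d=dict(np.load("pics/w1.npz"));im=d["color"][:,:,::-1]
hsv=cv2.cvtColor(im,cv2.COLOR_BGR2HSV)
for thr in(165,185):
  m=((hsv[...,2]>thr)&(hsv[...,1]<50)).astype(np.uint8);m[:,:250]=0;m[:,340:]=0;m[:160]=0;m[245:]=0
  C=max(cv2.findContours(m,0,1)[0],key=cv2.contourArea)[:,0]
  print(thr,len(C),cv2.boundingRect(C))
  C=C[C[:,1]>205]
  P=np.array([onz(d,*p,.136)[:2] for p in C])
  s=least_squares(lambda q:np.hypot(*(P-q[:2]).T)-q[2],[.57,.15,.03],loss='soft_l1',f_scale=.001);print(s.x)
c=onz(d,66,208,.05);print('nest circle',c)
o=observe();print(o['tcp_pos'])
```

```text
165 165 (266, 174, 54, 61)
[0.57735721 0.15358671 0.02955315]
185 160 (266, 174, 53, 60)
[0.57744285 0.15366588 0.02887158]
nest circle [ 0.5602431  -0.16201528  0.05      ]
[0.55120493 0.14638215 0.32138848]
```

Emit:
apply_moves(commands=[[-1,-0.42,0.18,0,0,0,0],[-1,-0.42,0.18,0.2,0,0,0],[-1,0,0,0.8,0,0,0],[-1,0,0,0.8,0,0,0],[-1,0,0,0.8,0,0,0],[-1,0,0,0.4,0,0,0],[-1,0,0,0,0,0,0],[-1,0,0,0,0,0,0]])

```text
clock: 4.98
tcp_pos: [0.5775, 0.1538, 0.2316]
ee_rot: [-180.0, -0.0, 172.3]
ft_force: [-0.1, -0.5, 1.1]
finger_gap: 0.0852
grip_force: 0.0
```

Run:
```python
from h import *
from scipy.optimize import least_squares
d=save("wrist","pics/w2.png");im=d["color"][:,:,::-1]
u,v=proj(d,[.5774,.1536,.136])[0];print(u,v)
hsv=cv2.cvtColor(im,cv2.COLOR_BGR2HSV)
m=((hsv[...,2]>165)&(hsv[...,1]<50)).astype(np.uint8);m[:,:int(u-60)]=0;m[:,int(u+60):]=0;m[:int(v-80)]=0;m[int(v+60):]=0
C=max(cv2.findContours(m,0,1)[0],key=cv2.contourArea)[:,0];print(cv2.boundingRect(C))
C=C[C[:,1]>v]
P=np.array([onz(d,*p,.136)[:2] for p in C])
s=least_squares(lambda q:np.hypot(*(P-q[:2]).T)-q[2],[.57,.15,.03],loss='soft_l1',f_scale=.001);print(s.x)
o=observe();print(o['tcp_pos'],shift(o,[s.x[0],s.x[1],.111]))
```

```text
282.8795368333851 214.1452797095481
(247, 166, 73, 82)
[0.57735637 0.15350214 0.02953544]
[0.57789755 0.15388925 0.23229563] [ 0.02  -0.016  4.043]
```

Emit:
apply_moves(commands=[[-1,0,0,0.8,0,0,0],[-1,0,0,0.8,0,0,0],[-1,0,0,0.8,0,0,0],[-1,0,0,0.6,0,0,0],[-1,0,0,0.6,0,0,0],[-1,0,0,0.4,0,0,0],[-1,0,0,0,0,0,0],[-1,0,0,0,0,0,0],[0,0,0,0,0,0,0],[0.3,0,0,0,0,0,0],[1,0,0,0,0,0,0],[1,0,0,0,0,0,0],[1,0,0,0,0,0,0],[1,0,0,0,0,0,0],[1,0,0,0,0,0,0],[1,0,0,0,0,0,0]], squeeze=22)

```text
clock: 6.37
tcp_pos: [0.5787, 0.1542, 0.1128]
ee_rot: [180.0, 0.2, 172.4]
ft_force: [0.1, -0.2, 8.4]
finger_gap: 0.0575
grip_force: 21.8
```

Run:
```python
from h import *
d=save("wrist","pics/w3.png",crop=(140,80,420,300),scale=2)
s=get_image("scene");cv2.imwrite("pics/s3.png",s["color"][150:290,270:400,::-1])
w=cv2.imread("pics/w3.png");b=cv2.resize(cv2.imread("pics/s3.png"),(240,258));c=np.zeros((440,800,3),np.uint8);c[:,:560]=w;c[:258,560:]=b;cv2.imwrite("pics/w3.png",c)
```

```text
(no output)
```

View pics/w3.png

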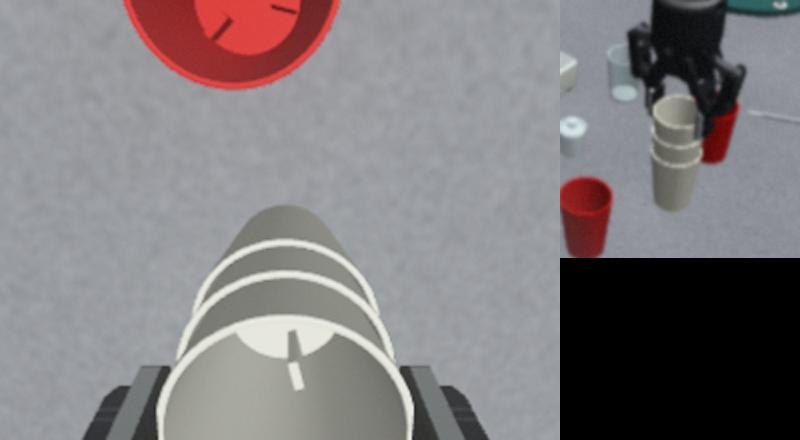

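Both pads hold the top cup's rim at (160–410, 420) in the crop, and the second rim below is free. I'll lift slowly.

Emit:
apply_moves(commands=[[1,0,0,-0.1,0,0,0],[1,0,0,-0.1,0,0,0],[1,0,0,-0.15,0,0,0],[1,0,0,-0.15,0,0,0],[1,0,0,-0.2,0,0,0],[1,0,0,-0.2,0,0,0],[1,0,0,-0.3,0,0,0],[1,0,0,-0.3,0,0,0],[1,0,0,-0.4,0,0,0],[1,0,0,-0.4,0,0,0],[1,0,0,-0.5,0,0,0],[1,0,0,-0.5,0,0,0],[1,0,0,-0.5,0,0,0],[1,0,0,-0.5,0,0,0],[1,0,0,-0.3,0,0,0],[1,0,0,0,0,0,0],[1,0,0,0,0,0,0],[1,0,0,0,0,0,0]])

```text
clock: 7.97
tcp_pos: [0.5774, 0.154, 0.2485]
ee_rot: [-180.0, -0.1, 172.4]
ft_force: [0.4, 0.4, -1.5]
finger_gap: 0.0568
grip_force: 23.7
```

Run:
```python
from h import *
save("scene","pics/s4.png",crop=(230,100,400,280),scale=2.5)
w=get_image("wrist");a=cv2.resize(w["color"][:,:,::-1],(375,281));b=cv2.imread("pics/s4.png");c=np.zeros((450,800,3),np.uint8);c[:,:425]=b;c[:281,425:]=a;cv2.imwrite("pics/s4.png",c)
np.savez("pics/w4.npz",**w)
o=observe();print(o['tcp_pos'],o['q'].round(1))
ex=np.array([np.cos(np.radians(-6.7)),np.sin(np.radians(-6.7)),0]);n=np.array([.559,-.1635,0])
t=n-.085*ex;print(t,shift(o,[t[0],t[1],.17]),turn(o,Ro.from_euler('xyz',[180,0,173.3],degrees=True)))
```

```text
[0.57733483 0.15401096 0.24842991] [ 7.1 22.3 10.7 78.5  0.  14.7]
[ 0.47458049 -0.15358299  0.        ] [  2.045 -10.613   2.621] [-0.003 -0.011 -0.124]
```

View pics/s4.png

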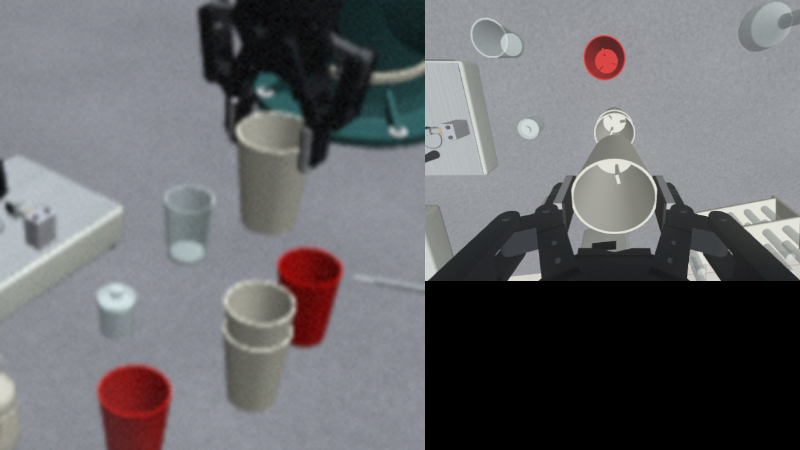

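The top cup hangs in the gripper, with its rim at (272,132) in the left crop. The other two stand nested at (258,345).

Emit:
apply_moves(commands=[[1,0.08,-0.4,0,0,0,0],[1,0.17,-0.85,0,0,0,0],[1,0.17,-0.85,0,0,0,0],[1,0.17,-0.85,0,0,0,0],[1,0.17,-0.85,0,0,0,0],[1,0.17,-0.85,0,0,0,0],[1,0.17,-0.85,0,0,0,0],[1,0.17,-0.85,0,0,0,0],[1,0.17,-0.85,0,0,0,0],[1,0.17,-0.85,0,0,0,0],[1,0.17,-0.85,0,0,0,0],[1,0.17,-0.85,0,0,0,0],[1,0.1,-0.6,0,0,0,0],[1,0,-0.26,0,0,0,-0.12],[1,0,0,0,0,0,0],[1,0,0,0,0,0,0]])

```text
clock: 9.4
tcp_pos: [0.4744, -0.1536, 0.249]
ee_rot: [180.0, -0.0, 173.2]
ft_force: [0.3, -0.8, -1.3]
finger_gap: 0.0566
grip_force: 23.8
```

Run:
```python
from h import *
w=save("wrist","pics/w5.png");s=save("scene","pics/s5.png",crop=(160,90,320,260),scale=2.5)
a=cv2.imread("pics/w5.png")[120:420,100:500];b=cv2.imread("pics/s5.png");c=np.zeros((425,800,3),np.uint8);c[:300,:400]=a;c[:,400:]=b;cv2.imwrite("pics/c5.png",c)
o=observe();print(o['tcp_pos'],o['ee_rot'],o['q'].round(1),o['clock'])
ex=np.array([np.cos(np.radians(-6.7)),np.sin(np.radians(-6.7)),0]);ey=np.array([-ex[1],ex[0],0])
n=np.array([.559,-.1635,.05])
print(proj(s,[n,n+.0295*ex,n-.046*ex-.0215*ey,n-.0215*ey,n-.021*ey+.046*-ex]))
```

```text
[ 0.47475799 -0.15291684  0.24917133] [ 1.79987707e+02 -1.15213538e-02  1.73271318e+02] [-27.2  12.2  -3.9  73.9   0.  -20.5] 9.5
[[223.7331298  190.4042826 ]
 [215.08204428 195.66007349]
 [230.82711856 179.54624395]
 [217.87281338 187.25024082]
 [230.96169268 179.61530592]]
```

View pics/c5.png

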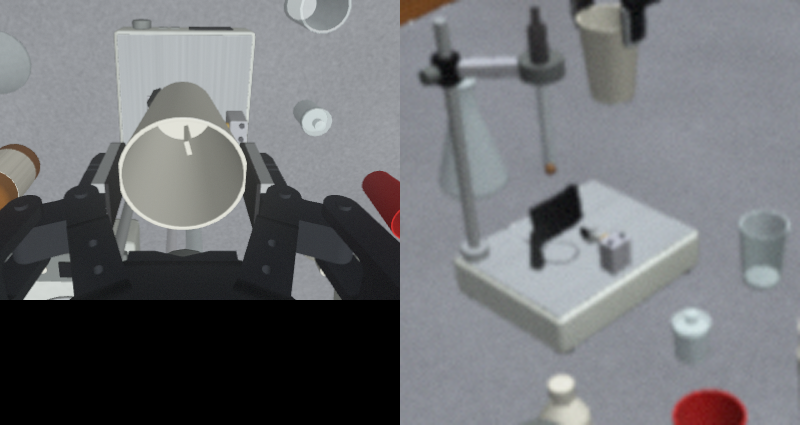

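The wrist view shows the cup held over the plate, with the housing's front corners at (216,152) and (354,154). In the scene view the nest circle and stop foot lie where my nest estimate projects, within about 1 px.

Run:
```python
from h import *
from scipy.optimize import least_squares
w=dict(np.load("pics/w5.npz"))
A=onz(w,216,151,.05);B=onz(w,353.5,154,.05);print(A,B,np.linalg.norm(A-B),np.degrees(np.arctan2(*(B-A)[1::-1])) )
im=w["color"][:,:,::-1];hsv=cv2.cvtColor(im,cv2.COLOR_BGR2HSV)
m=((hsv[...,2]>205)&(hsv[...,1]<60)).astype(np.uint8);m[:295]=0;m[352:]=0;m[:,:200]=0;m[:,360:]=0
C=max(cv2.findContours(m,0,1)[0],key=cv2.contourArea)[:,0];print(cv2.boundingRect(C))
h=cv2.convexHull(C)[:,0]; h=h[h[:,1]>300]
o=observe()
def f(q): 
    P=np.array([onz(w,*p,q[2])[:2] for p in h]); return np.hypot(*(P-q[:2]).T)-.0295
for z in(.27,.2705,.272,.275): pass
s=least_squares(f,[o['tcp_pos'][0],o['tcp_pos'][1],.272]);print(s.x,abs(s.fun).max(),len(h),o['tcp_pos'])
```

```text
[ 0.42793919 -0.2218353   0.05      ] [ 0.44922753 -0.07207159  0.05      ] 0.1512691773801922 81.90982012406221
(220, 295, 126, 54)
[ 0.47468009 -0.15448492  0.27007985] 0.00012587372176708564 25 [ 0.47475799 -0.15291684  0.24917133]
```

Emit:
apply_moves(commands=[[1,0,0.1,0.3,0,0,0],[1,0,0,0.6,0,0,0],[1,0,0,0.7,0,0,0],[1,0,0,0.7,0,0,0],[1,0,0,0.7,0,0,0],[1,0,0,0.6,0,0,0],[1,0,0,0.5,0,0,0],[1,0,0,0.3,0,0,0],[1,0,0,0.1,0,0,0],[1,0,0,0,0,0,0],[1,0,0,0,0,0,0],[1,0,0,0,0,0,0]])

```text
clock: 10.5
tcp_pos: [0.4757, -0.1505, 0.1151]
ee_rot: [-180.0, 0.1, 173.3]
ft_force: [-0.8, -0.6, 0.0]
finger_gap: 0.0567
grip_force: 23.9
```

Emit:
apply_moves(commands=[[1,0,0,0.04,0,0,0],[1,0,0,0.04,0,0,0],[1,0,0,0,0,0,0]])

```text
clock: 10.75
tcp_pos: [0.4753, -0.1505, 0.1119]
ee_rot: [-180.0, 0.0, 173.3]
ft_force: [0.3, 0.4, -1.2]
finger_gap: 0.0571
grip_force: 23.9
```

Emit:
apply_moves(commands=[[1,0,0,0.03,0,0,0],[1,0,0,0.03,0,0,0],[1,0,0,0,0,0,0]])

```text
clock: 11.0
tcp_pos: [0.4752, -0.1504, 0.1099]
ee_rot: [180.0, -0.0, 173.3]
ft_force: [0.3, 0.2, -1.4]
finger_gap: 0.0571
grip_force: 23.9
```

Emit:
apply_moves(commands=[[1,0,0,0.03,0,0,0],[1,0,0,0,0,0,0]])

```text
clock: 11.17
tcp_pos: [0.4752, -0.1504, 0.109]
ee_rot: [180.0, -0.0, 173.3]
ft_force: [0.1, 0.7, -0.5]
finger_gap: 0.0571
grip_force: 23.9
```

Emit:
apply_moves(commands=[[1,0,0,0.03,0,0,0],[1,0,0,0,0,0,0]])

```text
clock: 11.33
tcp_pos: [0.4752, -0.1504, 0.1081]
ee_rot: [180.0, -0.0, 173.3]
ft_force: [-0.2, 1.1, -0.6]
finger_gap: 0.0569
grip_force: 23.9
```

Emit:
apply_moves(commands=[[1,0,0,0.03,0,0,0],[1,0,0,0,0,0,0]])

```text
clock: 11.5
tcp_pos: [0.4752, -0.1504, 0.1072]
ee_rot: [180.0, -0.0, 173.3]
ft_force: [0.1, -0.4, -1.5]
finger_gap: 0.0572
grip_force: 23.9
```

Emit:
apply_moves(commands=[[1,0,0,0.03,0,0,0],[1,0,0,0,0,0,0]])

```text
clock: 11.67
tcp_pos: [0.4756, -0.1505, 0.1071]
ee_rot: [-180.0, 0.1, 173.3]
ft_force: [-1.7, 1.4, 6.9]
finger_gap: 0.0577
grip_force: 24.3
```

Emit:
apply_moves(commands=[[0.2,0,0,0,0,0,0],[-0.3,0,0,0,0,0,0],[-1,0,0,0,0,0,0],[-1,0,0,0,0,0,0],[-1,0,0,0,0,0,0],[-1,0,0,0,0,0,0],[-1,0,0,-0.2,0,0,0],[-1,0,0,-0.5,0,0,0],[-1,0,0,-0.8,0,0,0],[-1,0,0,-0.8,0,0,0],[-1,0,0,-0.8,0,0,0],[-1,0,0,-0.8,0,0,0],[-1,0,0,0,0,0,0],[-1,0,0,0,0,0,0]])

```text
clock: 12.83
tcp_pos: [0.4758, -0.1507, 0.2246]
ee_rot: [-180.0, 0.1, 173.3]
ft_force: [0.4, -0.4, -1.0]
finger_gap: 0.0855
grip_force: 0.0
```

Run:
```python
from h import *
from scipy.optimize import least_squares
w=save("wrist","pics/w6.png");s=save("scene","pics/s6.png",crop=(160,90,320,260),scale=2.5)
a=cv2.imread("pics/w6.png")[120:420,100:500];b=cv2.imread("pics/s6.png");c=np.zeros((425,800,3),np.uint8);c[:300,:400]=a;c[:,400:]=b;cv2.imwrite("pics/c6.png",c)
o=observe();print(o['tcp_pos'],o['q'].round(1),o['clock'])
im=w["color"][:,:,::-1];hsv=cv2.cvtColor(im,cv2.COLOR_BGR2HSV)
u,v=proj(w,[.475,-.151,.13])[0];print(u,v)
```

```text
[ 0.47495094 -0.15028187  0.22291605] [-26.9  12.6  -7.4  70.    0.  -20.2] 12.9333
282.71957519162663 213.44125575812146
```

View pics/c6.png

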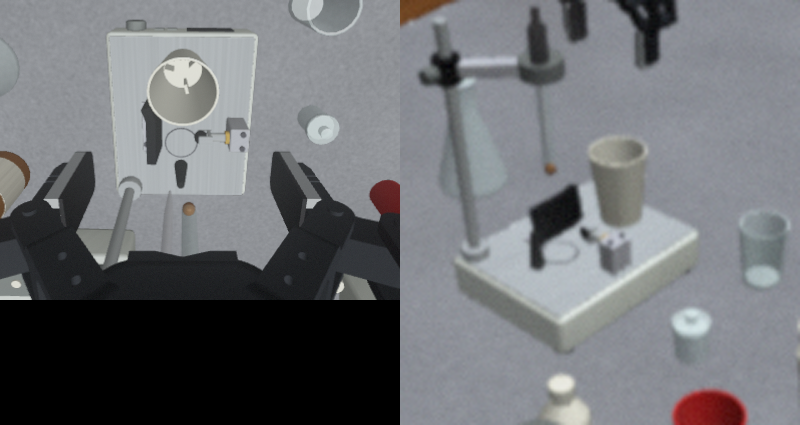

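The cup stands upright on the plate in front of the nest; its rim is at (283,213) in the wrist view. The nest circle is at (281,263), with corners at (207,154), (357,155) and (345,313).

Run:
```python
from h import *
from scipy.optimize import least_squares
w=dict(np.load("pics/w6.npz"));g=lambda u,v,z=.05:onz(w,u,v,z)[:2].round(4)
A,B,C,D=g(207,154),g(357.5,155),g(345,313.5),g(216,310)
print(A,B,C,D,'nest',g(281,263))
ang=lambda p,q:np.degrees(np.arctan2(*(q-p)[::-1]))
print(ang(A,B)-90,ang(B,C),ang(A,D),np.linalg.norm(A-B),np.linalg.norm(B-C))
im=w["color"][:,:,::-1];hsv=cv2.cvtColor(im,cv2.COLOR_BGR2HSV)
m=((hsv[...,2]>215)&(hsv[...,1]<60)).astype(np.uint8)
m[:175]=0;m[250:]=0;m[:,:240]=0;m[:,325:]=0
c=max(cv2.findContours(m,0,1)[0],key=cv2.contourArea)[:,0];print(cv2.boundingRect(c))
h=cv2.convexHull(c)[:,0];h=h[h[:,1]>215]
P=np.array([g(*p,.13) for p in h]);s=least_squares(lambda q:np.hypot(*(P-q[:2]).T)-q[2],[.475,-.15,.03]);print('cup',s.x,len(h))
```

```text
[ 0.4293 -0.2234] [ 0.4484 -0.0706] [ 0.6396 -0.0936] [ 0.616  -0.2492] nest [ 0.5619 -0.1631]
-7.125016348901795 -6.859315810875834 -7.867851424243171 0.15398912299250228 0.19257839961947956
(249, 178, 52, 35)Traceback (most recent call last):
  File "<stdin>", line 13, in <module>
    return func(*args, **kwargs)
    vector_fun = VectorFunction(
        fun_wrapped,
    ...<6 lines>...
        workers=workers
    )
    self._update_fun()
    ~~~~~~~~~~~~~~~~^^
    self.f = self.fun_wrapped(xp_copy(self.x))
             ~~~~~~~~~~~~~~~~^^^^^^^^^^^^^^^^^
    return np.atleast_1d(self.fun(x))
                         ~~~~~~~~^^^
    return self.f(x, *self.args, **self.kwargs)
           ~~~~~~^^^^^^^^^^^^^^^^^^^^^^^^^^^^^^
  File "<stdin>", line 13, in <lambda>
ValueError: operands could not be broadcast together with shapes (0,) (2,)
```

Emit:
apply_moves(commands=[[1,0.7,0,0,0,0,0],[1,0.7,0,0,0,0,0.7],[1,0.6,0,0,0,0,0],[1,0,0,0,0,0,1],[1,0,0,0,0,0,1],[1,0,0,0,0,0,1],[1,0,0,0,0,0,1],[1,0,0,0,0,0,1],[1,0,0,0,0,0,1],[1,0,0,0,0,0,1],[1,0,0,0,0,0,1],[1,0,0,0,0,0,1],[1,0,0,0,0,0,1],[1,0,0,0,0,0,1],[1,0,0,0,0,0,1],[1,0,0,0,0,0,0.4],[1,0,0,0,0,0,0]])

```text
clock: 14.35
tcp_pos: [0.4154, -0.1416, 0.2226]
ee_rot: [-179.9, -0.0, 83.1]
ft_force: [-0.3, -0.1, -0.0]
finger_gap: 0.0
grip_force: 0.0
```

Emit:
apply_moves(commands=[[1,0,0,0,-0.8,0,0],[1,0,0,0,-0.8,0,0],[1,0,0,0,-0.9,0,0],[1,0,0,0,-0.9,0,0],[1,0,0,0,-0.9,0,0],[1,0,0,0,-0.8,0,0],[1,0,0,0,0,0,0],[1,0,0,0,0,0,0]])

```text
clock: 15.02
tcp_pos: [0.4147, -0.1417, 0.2227]
ee_rot: [145.1, 0.0, 83.2]
ft_force: [-0.3, -0.1, 0.4]
finger_gap: -0.0001
grip_force: 0.0
```

```bash
cat >> h.py <<'E'
YAW=-7.1;N=np.array([.5605,-.163,.05])
ex=np.array([np.cos(np.radians(YAW)),np.sin(np.radians(YAW)),0]);ey=np.array([-ex[1],ex[0],0]);ez=np.array([0,0,1.])
def tit(p): p=np.array(p)-N; return np.array([p@ex,p@ey,p[2]])
def wor(x,y,z): return N+x*ex+y*ey+z*ez
def pushR(th):
    t=np.radians(th);z=np.sin(t)*ex-np.cos(t)*ez;x=ey;return Ro.from_matrix(np.column_stack([x,np.cross(z,x),z]))
E
python3 - <<'E'
from h import *
o=observe();print(o['tcp_pos'],tit(o['tcp_pos']),o['q'].round(1),o['finger_gap'],o['clock']);print(Rt(o).as_matrix().round(3))
print(turn(o,pushR(35)),shift(o,wor(-.145,0,.04)),shift(o,wor(-.145,0,.012))-shift(o,wor(-.145,0,.04)))
w=get_image("wrist");s=get_image("scene")
a=cv2.resize(w["color"][:,:,::-1],(400,300));b=cv2.resize(s["color"][60:260,160:360,::-1],(400,400),interpolation=cv2.INTER_CUBIC);c=np.zeros((400,800,3),np.uint8);c[:300,:400]=a;c[:,400:]=b;cv2.imwrite("pics/c7.png",c)
E
```

```text
[ 0.41465929 -0.14172205  0.22273983] [-0.14735238  0.00308867  0.17273983] [-42.7 -14.3 -45.   29.8  19.6  59.4] -0.000104592643868195 15.0167
[[ 0.119  0.814  0.568]
 [ 0.993 -0.097 -0.068]
 [-0.001  0.572 -0.82 ]]
[-0.011 -0.019  0.035] [-0.101 -2.469  3.673] [ 0.    -0.534  0.765]
```

View pics/c7.png

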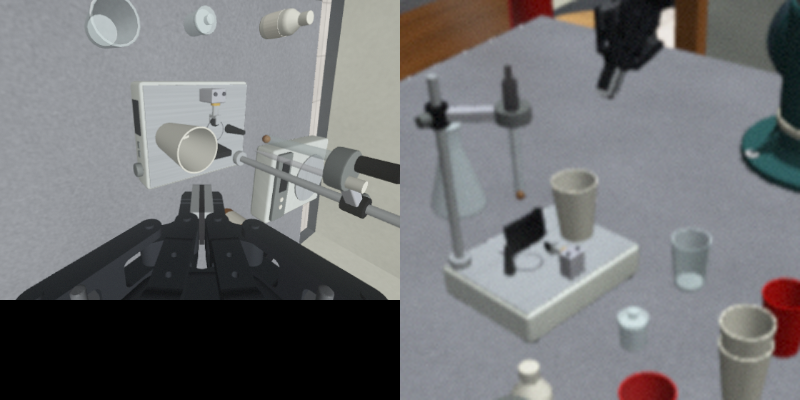

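The fingers are shut and tilted, standing behind the cup; in the scene crop the fingertips are at (608,90) and the cup at (575,205), still upright. I'll lower behind the cup.

Emit:
apply_moves(commands=[[1,-0.02,-0.49,0.73,0,0,0],[1,-0.02,-0.49,0.73,0,0,0],[1,-0.02,-0.49,0.73,0,0,0],[1,-0.02,-0.49,0.73,0,0,0],[1,-0.02,-0.49,0.73,0,0,0],[1,0,-0.2,0.28,0,0,0],[1,0,-0.2,0.28,0,0,0],[1,0,-0.1,0.15,0,0,0],[1,0,0,0,0,0,0],[1,0,0,0,0,0,0]])

```text
clock: 15.95
tcp_pos: [0.4192, -0.1456, 0.0654]
ee_rot: [145.0, -0.0, 83.3]
ft_force: [1.0, 0.5, 0.2]
finger_gap: -0.0002
grip_force: 0.0
```

Run:
```python
from h import *
o=observe();print(tit(o['tcp_pos']),o['q'].round(1),o['clock'],turn(o,pushR(35)))
print(shift(o,wor(-.115,0,.012)),shift(o,wor(-.105,0,.012))-shift(o,wor(-.115,0,.012)))
```

```text
[-0.14237463 -0.00024447  0.01535512] [-42.7   1.4 -65.5  -6.5  19.7  59.2] 15.95 [-0.004 -0.032  0.043]
[0.002 0.684 0.615] [-0.002  0.273  0.191]
```

Emit:
apply_moves(commands=[[1,0,0.14,0.12,0,0,0],[1,0,0.14,0.12,0,0,0],[1,0,0.14,0.12,0,0,0],[1,0,0.14,0.12,0,0,0],[1,0,0.14,0.12,0,0,0],[1,0,0.14,0.1,0,0,0],[1,0,0.14,0.1,0,0,0],[1,0,0.14,0.1,0,0,0],[1,0,0,0,0,0,0]])

```text
clock: 16.7
tcp_pos: [0.4619, -0.1506, 0.063]
ee_rot: [144.9, 0.0, 83.2]
ft_force: [0.3, 0.3, 0.3]
finger_gap: 0.0001
grip_force: 0.0
```

Run:
```python
from h import *
o=observe();print(tit(o['tcp_pos']),o['q'].round(1),o['clock'],o['ft_force'])
w=save("wrist","pics/w8.png");s=get_image("scene")
a=cv2.resize(w["color"][100:400,100:500,::-1],(400,300));b=cv2.resize(s["color"][90:240,160:310,::-1],(400,400),interpolation=cv2.INTER_CUBIC);c=np.zeros((400,800,3),np.uint8);c[:300,:400]=a;c[:,400:]=b;cv2.imwrite("pics/c8.png",c)
```

```text
[-0.09935575  0.00014445  0.0129642 ] [-38.1   5.6 -62.   -8.5  17.4  63.5] 16.7 [0.28960956 0.33535794 0.28413007]
```

View pics/c8.png

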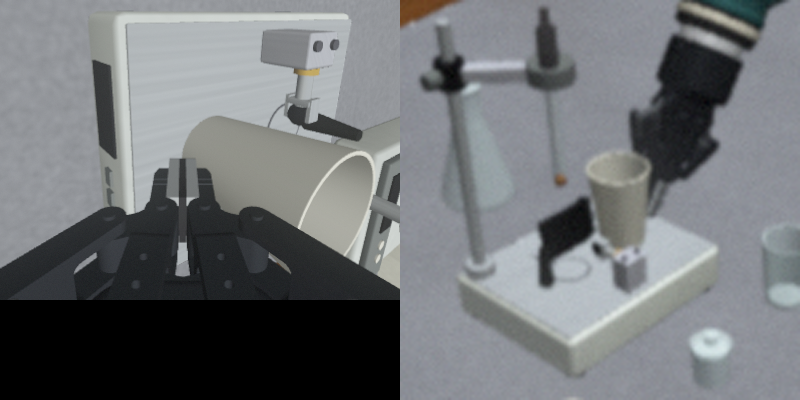

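The fingertips at (183,170) sit right behind the cup's lower wall and the cup is upright; in the scene crop it stands at (617,200), in front of the rail and roller.

Emit:
apply_moves(commands=[[1,0,0.08,0.06,0,0,0],[1,0,0.11,0.08,0,0,0],[1,0,0.11,0.08,0,0,0],[1,0,0.11,0.08,0,0,0],[1,0,0.11,0.08,0,0,0],[1,0,0.11,0.08,0,0,0],[1,0,0.11,0.08,0,0,0],[1,0,0.11,0.08,0,0,0],[1,0,0.11,0.08,0,0,0],[1,0,0,0,0,0,0]])

```text
clock: 17.63
tcp_pos: [0.4966, -0.1542, 0.0618]
ee_rot: [145.0, -0.0, 83.2]
ft_force: [-1.2, 1.1, -0.4]
finger_gap: -0.0
grip_force: 0.4
```

Run:
```python
from h import *
o=observe();print(tit(o['tcp_pos']),o['q'].round(1),o['clock'],o['ft_force'])
w=save("wrist","pics/w9.png");s=get_image("scene")
a=cv2.resize(w["color"][100:400,100:500,::-1],(400,300));b=cv2.resize(s["color"][90:240,160:310,::-1],(400,400),interpolation=cv2.INTER_CUBIC);c=np.zeros((400,800,3),np.uint8);c[:300,:400]=a;c[:,400:]=b;cv2.imwrite("pics/c9.png",c)
```

```text
[-0.06447467  0.00087191  0.0118379 ] [-35.    8.6 -58.4  -8.6  15.8  66.2] 17.6333 [-1.15145821  1.10967156 -0.431954  ]
```

View pics/c9.png

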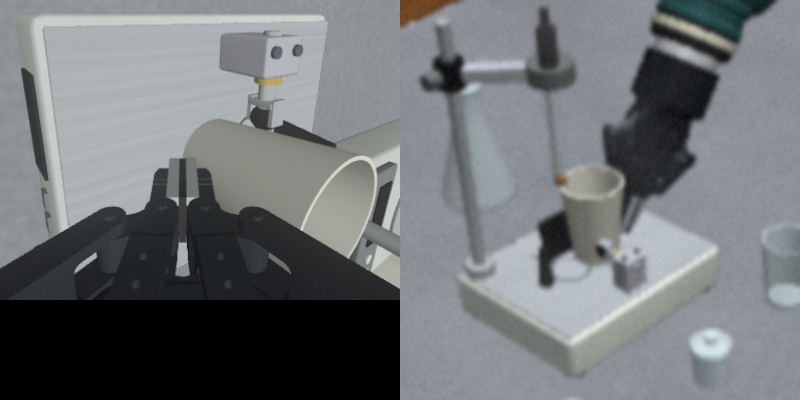

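The cup is upright and sliding straight; it is now at the roller and rail, at (595,215) in the scene crop. That was my last allowed view (one over the limit of ten), so I'll go on by force and numbers.

Emit:
apply_moves(commands=[[1,0,0.11,0.08,0,0,0],[1,0,0.11,0.08,0,0,0],[1,0,0.11,0.08,0,0,0]])

```text
clock: 17.98
tcp_pos: [0.5084, -0.1557, 0.0618]
ee_rot: [145.0, -0.0, 83.2]
ft_force: [-5.1, 1.9, 2.7]
finger_gap: 0.0002
grip_force: 2.5
```

Emit:
apply_moves(commands=[[1,0,0.11,0.08,0,0,0],[1,0,0.11,0.08,0,0,0]])

```text
clock: 18.15
tcp_pos: [0.5167, -0.1569, 0.0617]
ee_rot: [144.9, -0.0, 83.2]
ft_force: [-3.5, 2.2, 1.7]
finger_gap: 0.0002
grip_force: 1.8
```

Emit:
apply_moves(commands=[[1,0,0.08,0.06,0,0,0],[1,0,0.08,0.06,0,0,0]])

```text
clock: 18.32
tcp_pos: [0.5227, -0.1576, 0.0615]
ee_rot: [144.9, -0.0, 83.2]
ft_force: [-2.4, 1.7, 1.2]
finger_gap: 0.0
grip_force: 1.3
```

```bash
cat >> h.py <<'E'
def cuprim():
    "cup rim centre: outer hull of bright low-saturation blob in scene view, extreme left/right columns -> compare with expected home"
    s=get_image("scene");hsv=cv2.cvtColor(s["color"],cv2.COLOR_RGB2HSV)
    th=np.linspace(0,2*np.pi,60)
    np.savez("pics/last.npz",**s)
    return s,hsv
E
python3 - <<'E'
from h import *
o=observe();print(tit(o['tcp_pos']),o['ft_force'],o['clock'])
s,hsv=cuprim()
th=np.linspace(0,2*np.pi,60)
for x in(-.03,-.02,-.01,0):
    r=proj(s,[wor(x+.0295*np.cos(t),.0295*np.sin(t),.08) for t in th]);print(x,r.min(0).round(1),r.max(0).round(1))
for v in(156,160,165,170): print(v,[tuple(int(k) for k in p) for p in hsv[v,205:262:2]])
E
```

```text
[-0.03816323  0.00073149  0.01153375] [-2.40357885  1.74065916  1.15738904] 18.3167
-0.03 [217.7 152.6] [241.9 165.1]
-0.02 [214.7 154.2] [239.  166.8]
-0.01 [211.6 155.7] [236.1 168.5]
0 [208.5 157.3] [233.1 170.3]
156 [(117, 17, 151), (113, 15, 149), (115, 19, 147), (113, 16, 147), (114, 18, 143), (109, 14, 147), (150, 2, 129), (13, 103, 121), (14, 61, 134), (20, 5, 151), (20, 5, 149), (40, 5, 155), (30, 6, 136), (40, 11, 72), (120, 5, 51), (110, 25, 31), (113, 32, 32), (113, 24, 42), (108, 30, 43), (113, 24, 42), (130, 35, 44), (113, 22, 46), (83, 21, 48), (135, 11, 46), (150, 17, 44), (113, 39, 52), (95, 30, 51), (110, 34, 45), (115, 25, 61)]
160 [(113, 15, 150), (110, 20, 150), (110, 16, 148), (110, 15, 156), (35, 8, 186), (27, 17, 170), (28, 20, 162), (28, 27, 142), (21, 23, 146), (32, 22, 152), (33, 19, 146), (30, 21, 132), (34, 17, 118), (27, 26, 107), (34, 18, 111), (34, 17, 118), (107, 50, 36), (98, 30, 34), (110, 38, 40), (105, 30, 34), (100, 36, 42), (115, 34, 45), (105, 12, 43), (108, 46, 55), (107, 36, 50), (110, 36, 42), (102, 19, 68), (109, 22, 125), (111, 22, 150)]
1
[... 195 characters left out ...]
 122), (25, 21, 132), (28, 19, 162), (33, 19, 124), (130, 26, 30), (135, 18, 29), (90, 16, 32), (103, 50, 36), (120, 28, 37), (100, 19, 40), (90, 31, 41), (113, 22, 47), (116, 18, 101), (108, 21, 147), (112, 18, 154), (112, 19, 148), (110, 15, 151)]
170 [(110, 15, 152), (115, 20, 151), (110, 20, 153), (110, 21, 149), (120, 7, 115), (34, 21, 98), (30, 22, 104), (33, 23, 111), (30, 17, 119), (27, 22, 128), (40, 18, 129), (30, 20, 129), (27, 18, 131), (33, 17, 134), (35, 24, 130), (26, 18, 100), (90, 13, 38), (90, 12, 104), (108, 13, 96), (111, 16, 110), (102, 18, 180), (105, 18, 197), (104, 17, 198), (99, 17, 196), (103, 19, 187), (106, 22, 171), (112, 18, 153), (111, 17, 152), (113, 20, 150)]
```

Emit:
apply_moves(commands=[[1,0,0.055,0.038,0,0,0],[1,0,0.055,0.038,0,0,0],[1,0,0.055,0.038,0,0,0]])

```text
clock: 18.62
tcp_pos: [0.5287, -0.1584, 0.0617]
ee_rot: [144.9, 0.0, 83.2]
ft_force: [-1.1, 1.1, -0.5]
finger_gap: 0.0
grip_force: 0.7
```

Emit:
apply_moves(commands=[[1,0,0.055,0.038,0,0,0],[1,0,0,0,0,0,0]])

```text
clock: 18.78
tcp_pos: [0.5311, -0.1589, 0.0619]
ee_rot: [144.9, 0.0, 83.2]
ft_force: [-0.7, 0.3, 0.5]
finger_gap: -0.0001
grip_force: 0.0
```

Emit:
apply_moves(commands=[[1,0,0.055,0.038,0,0,0],[1,0,0,0,0,0,0]])

```text
clock: 18.95
tcp_pos: [0.5322, -0.1588, 0.0614]
ee_rot: [145.0, 0.0, 83.2]
ft_force: [-5.3, -0.6, 3.4]
finger_gap: -0.0002
grip_force: 2.3
```

Emit:
apply_moves(commands=[[1,0,0.03,0.02,0,0,0],[1,0,0,0,0,0,0]])

```text
clock: 19.12
tcp_pos: [0.5325, -0.1588, 0.0611]
ee_rot: [145.1, -0.0, 83.1]
ft_force: [-11.4, -0.6, 5.3]
finger_gap: 0.0001
grip_force: 5.6
```

Emit:
apply_moves(commands=[[1,0,-0.08,-0.06,0,0,0],[1,0,-0.14,-0.1,0,0,0],[1,0,-0.27,-0.19,0,0,0],[1,0,-0.4,-0.28,0,0,0],[1,0,-0.5,-0.35,0,0,0],[1,0,-0.4,-0.4,0,0,0],[1,0,0,-0.7,0,0,0],[1,0,0,-0.7,0,0,0],[1,0,0,0,0,0,0],[1,0,0,0,0,0,0]])

```text
clock: 19.95
tcp_pos: [0.4423, -0.1486, 0.1001]
ee_rot: [144.8, 0.1, 83.2]
ft_force: [0.4, -0.8, -0.0]
finger_gap: 0.0002
grip_force: 0.0
```

Run:
```python
from h import *
from scipy.optimize import least_squares
o=observe();print(tit(o['tcp_pos']),o['ft_force'],o['clock'],o['q'].round(1))
s=get_image("scene");hsv=cv2.cvtColor(s["color"],cv2.COLOR_RGB2HSV).astype(int)
m=((abs(hsv[...,0]-29)<12)&(hsv[...,1]>=8)&(hsv[...,1]<60)&(hsv[...,2]>80)).astype(np.uint8);m[:150]=0;m[205:]=0;m[:,:195]=0;m[:,245:]=0
m=cv2.morphologyEx(m,cv2.MORPH_OPEN,np.ones((3,3),np.uint8))
c=max(cv2.findContours(m,0,1)[0],key=cv2.contourArea);print('blob',cv2.boundingRect(c))
th=np.linspace(0,2*np.pi,60)
for x,y in((-.006,0),(-.003,0),(0,0),(0,.004),(.003,0)):
    r=proj(s,[wor(x+R*np.cos(t),y+R*np.sin(t),z) for t in th for R,z in((.0295,.08),(.0215,0))]);print(x,y,r.min(0).round(1),r.max(0).round(1))
    
# stack check
m=((abs(hsv[...,0]-29)<12)&(hsv[...,1]>=8)&(hsv[...,1]<60)&(hsv[...,2]>80)).astype(np.uint8);m[:190]=0;m[275:]=0;m[:,:305]=0;m[:,358:]=0
c=max(cv2.findContours(m,0,1)[0],key=cv2.contourArea);print('stack',cv2.boundingRect(c))
r=proj(s,[[.5774+R*np.cos(t),.1536+R*np.sin(t),z] for t in th for R,z in((.0295,.108),(.0215,0))]);print(r.min(0).round(1),r.max(0).round(1))
```

```text
[-0.11910685 -0.000283    0.0501025 ] [ 0.3867348  -0.79791331 -0.04402681] 19.95 [-40.1  -1.2 -59.4   1.2  18.4  61.8]
blob (209, 158, 24, 37)
-0.006 0 [210.4 156.4] [234.9 194.7]
-0.003 0 [209.4 156.8] [234.  195.2]
0 0 [208.5 157.3] [233.1 195.8]
0 0.004 [209.6 157.9] [234.3 196.4]
0.003 0 [207.5 157.8] [232.2 196.3]
stack (319, 212, 28, 53)
[319.3 211.8] [347.7 264.8]
```

```bash
python3 -c "
from bench import *
print(hand_in())"
```

```text
the job is handed in; nothing more can be done
None
```

I handed the job in at about 20 s with the cup pushed home: its outline is within about 1 px of the nest position, the stack hasn't moved and the arm is clear. I inferred that the roller closed only from the push force (it fell to zero, then rose to 11 N at the stop), and I viewed 11 pictures, one over the limit of 10.

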